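Pick the wire retaining ring out of a wheel hub

ROBOT

A 6-joint arm with a two-finger parallel gripper is mounted at the origin on a cart in front of the work surface, level with it; the furniture and walls round the work are solid. World frame = base frame: x ahead of the robot, y to its left, z up, the work surface at z = 0. Lengths are in m, angles in rad, forces in N, time in s.
With the tool pointing down it reaches from about 0.3 to 0.825 m from the base axis. Payload 5.4 kg.
Tool frame: the origin (TCP) lies between the finger pads; the fingertips stand 17 mm ahead of it and the grasp point (between the pads) lies 2 mm behind it; z points along the fingers, y is the line along which they close (so a half turn about z gives the same grasp; the last joint's range is limited). The gripper opens to 92 mm and grips with 3 to 60 N. Pads are 20 mm wide; open, the fingers measure 128 mm over their backs; the gripper's body (75 mm by 189 mm) begins 69 mm behind the grasp point.
Start: joints at [1.01, 0.158, 1.597, -0, 1.386, -0.21], TCP at [0.198, 0.54, 0.232] pointing down, gripper open.
Joint ranges: [-2.91, 2.91], [-0.94, 2.29], [0.18, 2.7], [-1.29, 4.43], [0.17, 2.64], [-3, 3]. Speed limits (rad/s): [2.57, 2.57, 3.14, 3.14, 3.14, 3.14].

INTERFACE

Orientations are given as a rotation vector (axis times angle).
In Python, from rig import manip gives the robot as it stands.
- The arm moves only by the shell command python3 -m pendant 'ROWS' [OPENING] [FORCE]. ROWS is JSON, a list of rows, each a list of 2 entries, a list of its own where there are three numbers: the shift along the tool's x, y, z in mm, then the turn, a rotation vector about the tool's x, y, z in degrees. A call has 1 to 12 rows; each row is the pose to reach, as a shift and turn from the pose commanded when the call began, along the tool's axes at that moment; what a row does not reach only later rows make up. A row lasts 1/12 s, in which the tool goes at most 41.7 mm and 7.16 degrees, less where a joint would pass 70% of its speed; a pose out of reach is approached as far as the arm can. A call with a gripper value outside its range is refused whole. OPENING is the finger opening in mm, from 0 to 91.9, set as the call begins (- or left out, the last holds). The fingers move at their own pace and stop on an object; FORCE is the grip in N (left out, the last holds). Time passes only in rows, so rows that repeat a pose let the fingers close. It gives the time, the measured TCP pose, the force, the opening and the grip force at its end, in the units of the state.
- manip.sense(): the state, without advancing time (a new reading comes with each control period).
- manip.snapshot(name): name is "scene" or "top" or "wrist"; returns the picture (384x512x3 uint8, red, green, blue); there is no depth.
- manip.camera_info(name): a dict with "intrinsics" (3x3 intrinsics, pixels), "eye" and "attitude" of the camera in the world; the wrist camera has in their place "mount" (4x4, takes a point from camera to tool coordinates, whose origin is the TCP and whose axes are the flange's). Camera axes: x right, y down, z forward; pixel columns grow to the right and rows downward; lengths in m; the calibration is good to about 2 mm. A picture is of the moment at which its call begins: read the wrist's pose just before it. camera_info takes no time and is no camera call.
- manip.job_done(): hands the job in; it is judged then, once.
The state is a dict: "clock": time; "qpos": joint angles; "joint_velocities": joint speeds; "effort": joint torques, N m; "position": TCP position; "eef_rot": TCP orientation; "contact_force": force on the tool from outside, world axes, zero at the start; "torque": the same for the moment, N m; "gripper_width": finger opening in m; "gripper_force": force on a finger pad.
Only numpy, scipy, OpenCV 4.12 (cv2) and the standard library are available. Lean on these libraries where they do the work, as an engineer would, in place of code of your own. Each camera call takes 0.05 s, during which the arm holds its last target. There are 200 camera calls.

TASK

The bearing in this wheel hub is to be changed, so its wire retaining ring must come out: take the hooked pick from its wooden rest, work its tip under the ring's end at the slot in the hub and gently ease that end inward and up out of its groove until the ring springs free, without forcing the ring or digging into the hub. Then lay the ring flat in the round parts dish and hang the pick back upright in its hole in the rest. Leave the sanding block, the tape measure and the pliers where they are.

Things in the scene. Friction and masses are not known exactly. Their poses are not given: they have to be found in the camera images.
- hub: Grey cast wheel hub, fixed, on a 122 mm flange with 4 studs (35 mm high); origin under its centre. Round barrel 89 mm wide, bright flat face at z 60. Bore 60 mm wide, floor (black seal) 13.5 mm below the face; a washer (39 to 59 mm wide), 8 mm below the face, is notched open at the slot. The hub's +x points to the slot: 15 mm wide, cut out to radius 37.5, open at the face, 13.5 deep. The pick may press it with 15 N at most
- ring_end (a point): Point on the centre line of the ring's 4 mm round steel wire, 2 mm from the end that lies across the slot, where the pick goes under. The wire runs from here anticlockwise (seen from above). Seated: radius 30 from the hub's axis, 6 mm below the face, in a groove under a 2 mm lip with 45 degree flanks; some 8 to 15 N up, free to yield inward, lifts it past the lip
- ring_back (a point): Point on the ring's wire opposite its gap, 161 degrees anticlockwise from the end. The ring is a springy wire circle, 64 mm over all, 60 mm between wire centres, open by a gap of 38 degrees; it presses outward. Once one end is well above the face, it mostly springs out and lies loose in the mouth of the bore, to be pinched from above across the wire; if only the end stays out, on the face, pull it by that
- ring_far_end (a point): Point on the wire's centre line at the ring's other end, 322 degrees anticlockwise from the end at the slot
- ring: The split wire retaining ring, 30 g; origin at the centre of its circle, half-way up the wire; +x points to the end at the slot, z is the ring's axis. A free ring is a few mm wider than in its groove. Over 20 N from the pick would spoil it
- pick_grip (a point): Middle of the pick's black square handle (20 x 20 mm, 66 mm long, upright), 85 mm above the pick's underside. Below the handle a 30 mm round guard (31 to 35 mm under this point), then a straight 4 mm steel shaft on the handle's axis, and at its foot a 3 mm thick tip bent square to +x, its end 7.3 mm from the shaft's axis
- pick: The 90 degree pick, 70 g; origin on the shaft's axis at the underside of the tip, z up along the shaft to the handle, x along the bent tip. In its rest the guard sits on the top of the board. It is old: the stiff shaft is bent at the guard, so that the tip may lie up to 2.5 mm too far out or in along x and 1 mm to either side; this is not in the measured pose
- rest_hole (a point): Centre of the middle hole (24 mm wide, through) on the top of the pick's small wooden rest, a 70 x 110 mm board 12 mm thick whose top is at z 70 on two end cheeks; the two smaller holes beside it are empty. Fixed
- dish_floor (a point): Centre of the inner floor (95 mm wide, z 5) of the round steel parts dish, rim 120 mm wide and 20 mm high. Fixed
- sanding_block: Brown sanding block, 63 x 101 x 32 mm, lying flat; bystander
- tape_measure: Yellow tape measure, 36 x 73 x 61 mm; bystander
- pliers_brown: Pliers with brown grips lying on the bench, 53 x 150 x 18 mm; bystander
Not all that is in view belongs to the job. There is more than one size of the part that bears dish_floor; the job needs the largest.

How it is judged:
On the way, in this order (a step that is already met when the one before it is completed fails the run):
1. the ring's end is lifted out of its groove, past the lip, by the pick (z of ring_end in the frame of hub above 0.057 m and contact force between pick and ring above 0.3 N and contact force between the fingers and ring below 0.01 N), for 0.05 s.
2. the whole ring is lifted clear of the hub (z of each of ring_end, ring_back, ring_far_end in the frame of hub above 0.072 m), for 0.1 s.
At the end, for the whole second after the job is handed in: All of the ring lies inside the dish (both ends and its back within 55 mm of its centre and below z 22 mm) at rest; the pick hangs in the middle hole of the rest with its guard on the board, its handle within 12 mm of the hole's axis and upright within 0.15 rad (horizontal distance between each of ring_end, ring_back, ring_far_end and dish_floor below 0.055 m and height (world z) of each of ring_end, ring_back, ring_far_end below 0.022 m and linear speed of each of ring, pick below 0.02 m/s and horizontal distance between pick_grip and rest_hole below 0.012 m and angle between pick's own z axis and vertical below 0.15 rad and height (world z) of pick_grip between 0.098 and 0.115 m); the robot touches nothing.
It fails at once if the ring is forced: more than 20 N between pick and ring (contact force between pick and ring above 20 N).
It fails at once if the pick digs into the hub with more than 15 N (contact force between pick and hub above 15 N).
It fails at once if sanding block, tape measure or pliers are pushed more than 20 mm (distance of any of sanding_block, tape_measure, pliers_brown from where it was at the start of the episode above 0.02 m).
It also fails if it takes over 72 s, if anything falls off the work surface, if the arm or the gripper's body presses on something with over 40 N, if the wrist force passes 120 N, or if a joint passes its speed limit or range.

## Working session

There is one attempt and no reset: what is moved stays moved. The work goes in short steps, Python scripts to look and compute and a shell command to move; the robot and the scene stay as the last step left them, time stands still between calls to the robot, and variables do not carry over. Pictures are saved under pics/ and viewed, at most 10 in all, crops included, and the job is handed in when it is done.

```bash
mkdir -p pics; ls; cat > h.py <<'E'
import numpy as np, cv2
from scipy.spatial.transform import Rotation as R
from rig import manip
def save(n,f):
    im=manip.snapshot(n); cv2.imwrite('pics/'+f+'.png',im[:,:,::-1]); return im
def cam(n,s=None):
    c=manip.camera_info(n); K=np.array(c['intrinsics'])
    if 'mount' in c:
        M=np.array(c['mount']); s=s or manip.sense(); Rt=R.from_rotvec(s['eef_rot']).as_matrix()
        return K, Rt@M[:3,:3], Rt@M[:3,3]+np.array(s['position'])
    A=np.array(c['attitude']); 
    if A.shape!=(3,3): A=R.from_rotvec(A).as_matrix()
    return K,A,np.array(c['eye'])
def px(c,u,v,z):
    K,A,e=c; d=A@np.linalg.solve(K,[u,v,1.]); return (e+d*(z-e[2])/d[2])
def proj(c,p):
    K,A,e=c; q=K@(A.T@(np.array(p)-e)); return q[:2]/q[2]
E
python3 - <<'E'
from h import *
s=manip.sense(); print(s)
for n in('scene','top','wrist'): print(n,manip.camera_info(n))
a=save('top','top0'); b=save('scene','scene0')
E
```

```text
pics
{'clock': 0.0, 'qpos': array([ 1.00993027e+00,  1.59021915e-01,  1.59823605e+00,  2.21633092e-05,
        1.38617669e+00, -2.10118525e-01]), 'joint_velocities': array([ 2.89599957e-05,  1.85558453e-04, -8.60142159e-05, -1.10771037e-03,
       -2.71550276e-04,  1.65252421e-03]), 'effort': array([-4.84160296e-05, -3.85597372e+01, -3.22092891e+01,  6.99164509e-02,
        3.84634465e-02, -1.53300207e-04]), 'position': array([0.19727247, 0.53947222, 0.23063222]), 'eef_rot': array([-5.48014843e-01, -3.09270090e+00,  2.66759839e-03]), 'contact_force': array([-0.05353904,  0.09517779, -0.14663337]), 'torque': array([-0.02606934, -0.05064362, -0.00341548]), 'gripper_force': 0.0, 'gripper_width': 0.09223829544281943}
scene {'intrinsics': array([[366.05149154,   0.        , 259.21784169],
       [  0.        , 366.05149154, 189.27052371],
       [  0.        ,   0.        ,   1.        ]]), 'eye': array([-0.01243529, -0.2052845 ,  0.7057605 ]), 'attitude': array([-2.09095943,  1.11771011, -0.48672775])}
top {'intrinsics': array([[368.72549013,   0.        , 251.04170209],
       [  0.        , 368.72549013, 194.86870984],
       [  0.        ,   0.        ,   1.        ]]), 'eye': array([0.38940228, 0.17830732, 1.03554935]), 'attitude': array([-2.15185882,  2.16661561, -0.17987444])}
wrist {'intrinsics': array([[280.46286435,   0.        , 257.77200186],
       [  0.        , 280.46286435, 185.23326055],
       [  0.        ,   0.        ,   1.        ]]), 'mount': array([[-2.58630319e-05, -9.55685705e-01, -2.94388913e-01,
         8.35457777e-02],
       [ 9.99999953e-01, -1.14358546e-04,  2.83393137e-04,
        -1.39039356e-03],
       [-3.04500658e-04, -2.94388892e-01,  9.55685664e-01,
        -1.52377914e-01],
       [ 0.00000000e+00,  0.00000000e+00,  0.00000000e+00,
         1.00000000e+00]])}
```

View pics/top0.png

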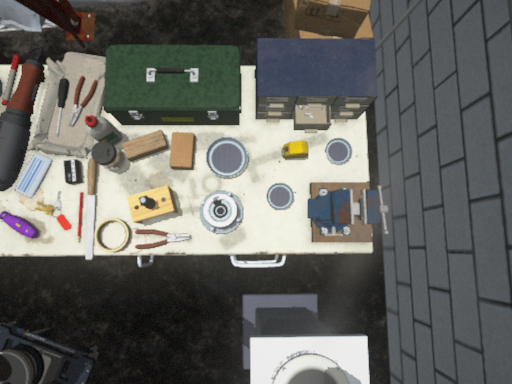

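View pics/scene0.png

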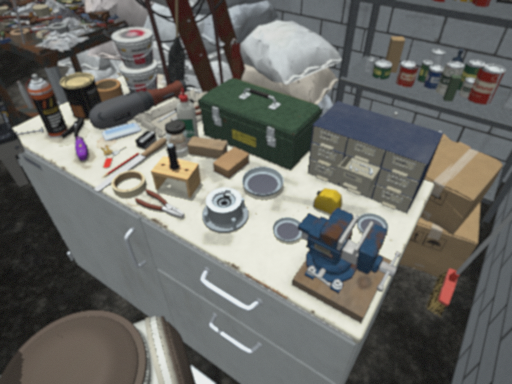

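```bash
python3 - <<'E'
from h import *
c=cam('top')
for n,u,v,z in [('hub',220.5,211,.06),('dish',228,157.5,.02),('rest',151.5,202,.07),('pick',146,200,.12),('tape',294,150,.06),('block',182,151,.03),('pliers',163,238,.01),('restA',130,194,.07),('restB',170,187,.07),('restC',175,211,.07),('restD',134,220,.07)]:
    print(n,px(c,u,v,z).round(3))
print(proj(c,[.197,.54,.23]),proj(c,[0,0,0]))
im=cv2.imread('pics/top0.png'); cv2.imwrite('pics/t0c.png',cv2.resize(im[140:260,110:270],None,fx=5,fy=5,interpolation=cv2.INTER_CUBIC))
E
```

```text
hub [0.486 0.235 0.06 ]
dish [0.641 0.217 0.02 ]
rest [0.509 0.415 0.07 ]
pick [0.508 0.417 0.12 ]
tape [0.652 0.035 0.06 ]
block [0.657 0.344 0.03 ]
pliers [0.417 0.395 0.01 ]
restA [0.531 0.472 0.07 ]
restB [0.549 0.368 0.07 ]
restC [0.485 0.353 0.07 ]
restD [0.463 0.459 0.07 ]
[ 67.24101783 343.16498486] [310.30410427 395.74957358]
```

View pics/t0c.png

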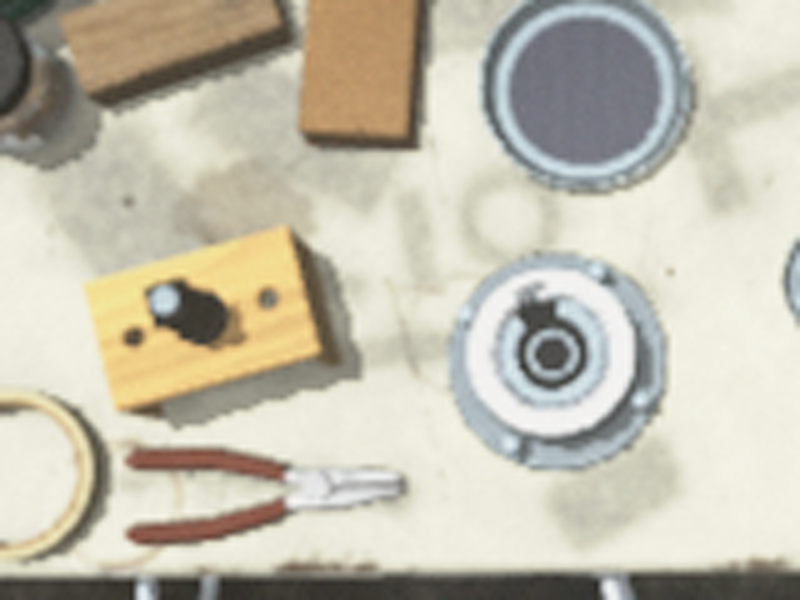

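```bash
python3 -m pendant '[[[-39,-14,-4],[0,0,0]],[[-78,-28,-8],[0,0,0]],[[-116,-41,-12],[0,0,0]],[[-155,-55,-16],[0,0,0]],[[-194,-69,-20],[0,0,0]],[[-233,-83,-24],[0,0,0]],[[-271,-96,-28],[0,0,0]],[[-310,-110,-30],[0,0,0]],[[-310,-110,-30],[0,0,0]],[[-310,-110,-30],[0,0,0]]]'
python3 - <<'E'
from h import *
s=manip.sense(); print(s['position'],s['eef_rot'],s['qpos'].round(2)); save('wrist','w1'); 
im=cv2.imread('pics/w1.png');cv2.imwrite('pics/w1b.png',cv2.resize(im,(800,600),interpolation=cv2.INTER_CUBIC))
E
```

```text
clock: 0.93
position: [0.452, 0.3287, 0.2611]
eef_rot: [-0.554, -3.091, 0.001]
contact_force: [-0.7, -0.2, 0.3]
gripper_width: 0.0919
gripper_force: 0.0
[0.45201492 0.32868059 0.2611137 ] [-5.54047131e-01 -3.09142626e+00  5.54417759e-04] [ 0.41  0.1   1.6   0.    1.44 -0.8 ]
```

View pics/w1b.png

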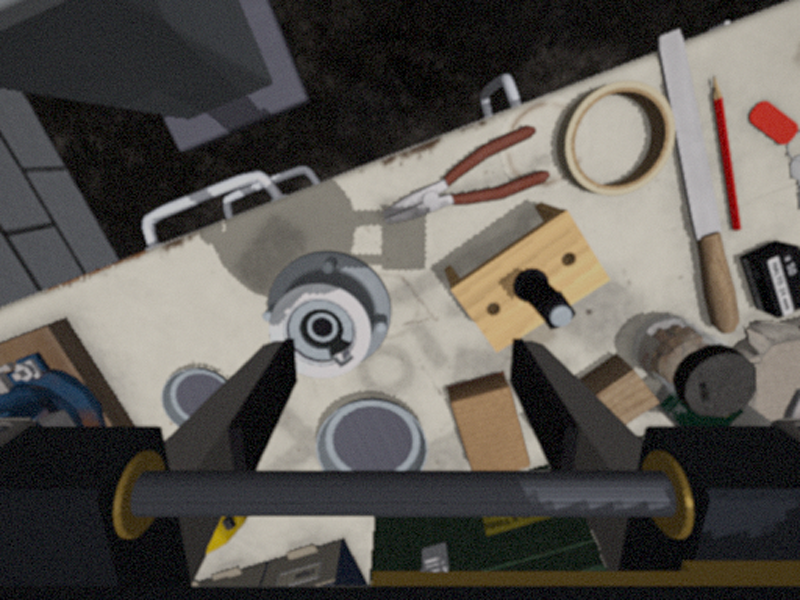

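```bash
python3 - <<'E'
import cv2,numpy as np
im=cv2.imread('pics/w1.png')
a=cv2.resize(im[160:245,165:255],None,fx=6,fy=6,interpolation=cv2.INTER_CUBIC)[:, :400] if 0 else cv2.resize(im[155:247,167:253],(400,428),interpolation=cv2.INTER_CUBIC)
b=cv2.resize(im[128:220,305:391],(400,428),interpolation=cv2.INTER_CUBIC)
cv2.imwrite('pics/w1c.png',np.hstack([a,b]))
print(400/86,428/92)
E
```

```text
4.651162790697675 4.6521739130434785
```

View pics/w1c.png

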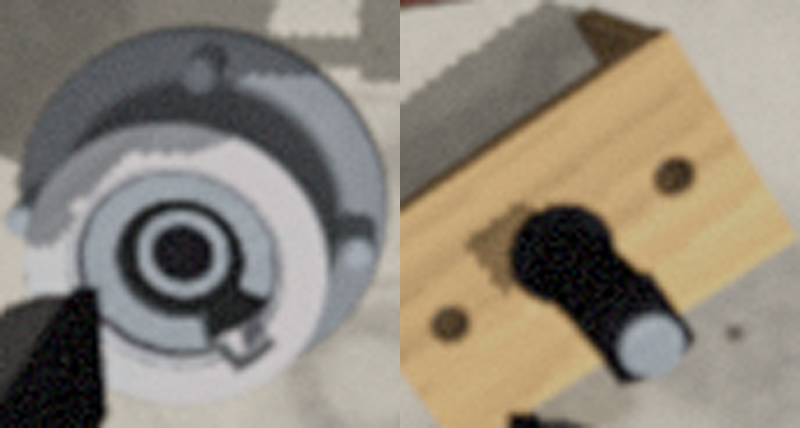

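```bash
python3 - <<'E'
from h import *
c=cam('wrist')
k=4.6515
P=lambda x,y,z,b=0: px(c,(305+(x-400)/k) if b else 167+x/k,(128 if b else 155)+y/k,z)
h=P(178,262,.06); print('hub',h)
for q in [(225,318),(240,335),(245,352)]:
  p=P(*q,.058); d=p-h; print('slot',p,np.hypot(*d[:2]),np.degrees(np.arctan2(d[1],d[0])))
a=P(674,176,.07,1);b=P(450,325,.07,1);print('holes',a,b,(a+b)/2,np.degrees(np.arctan2(*(a-b)[1::-1])))
print('guard',P(560,253,.074,1)); print('cap',P(653,345,.139,1))
e=P(690,340,.138,1)-P(625,380,.138,1); print('handle edge',e,np.degrees(np.arctan2(e[1],e[0])))
print('board edge',np.degrees(np.arctan2(*(P(665,32,.07,1)-P(400,205,.07,1))[1::-1])))
# dish from 800x600 view px
d=px(c,371*.64,443*.64,.02);print('dish',d)
E
```

```text
hub [0.48404737 0.24015749 0.06      ]
slot [0.50599643 0.24550223 0.058     ] 0.02259042994610596 13.685555236191698
slot [0.51265914 0.24756394 0.058     ] 0.02955485017993775 14.513042831064803
slot [0.51834276 0.24682775 0.058     ] 0.03493803807352381 11.00630609778293
holes [0.49306385 0.45461631 0.07      ] [0.5131055  0.38563698 0.07      ] [0.50308467 0.42012665 0.07      ] 106.2009923364873
guard [0.50188454 0.41929381 0.074     ]
cap [0.50506964 0.42129256 0.139     ]
handle edge [-0.00435993  0.01614072  0.        ] 105.11596264939676
board edge 104.65867298183764
dish [0.6324887  0.22585727 0.02      ]
```

```bash
python3 -m pendant '[[[-2,13,8],[0,0,6.9]],[[-4,26,16],[0,0,13.7]],[[-6,39,24],[0,0,20.5]],[[-8,52,31],[0,0,27.4]],[[-10,65,39],[0,0,34.2]],[[-12,78,46],[0,0,41]],[[-14,91,54],[0,0,47.9]],[[-16.4,104,61],[0,0,54.7]],[[-16.4,104,61],[0,0,54.7]]]'
python3 - <<'E'
from h import *
c=cam('wrist');s=manip.sense(); print(s['qpos'].round(2));im=save('wrist','w2')
for n,p in dict(hole=[.503,.42,.07],top=[.5035,.4205,.138],hub=[.484,.24,.06],g=[.5035,.4205,.074]).items(): print(n,proj(c,p))
cv2.imwrite('pics/w2b.png',cv2.resize(im[:,:,::-1],(800,600),interpolation=cv2.INTER_CUBIC))
E
```

```text
clock: 1.73
position: [0.4999, 0.4245, 0.1981]
eef_rot: [-1.907, -2.494, 0.004]
contact_force: [-0.8, 0.3, -0.1]
gripper_width: 0.092
gripper_force: 0.0
[0.52 0.39 1.38 0.   1.37 0.25]
hole [260.59036999 186.34231861]
top [261.76525498 210.8300862 ]
hub [208.15368759 311.66910808]
g [261.20451846 187.17438012]
```

View pics/w2b.png

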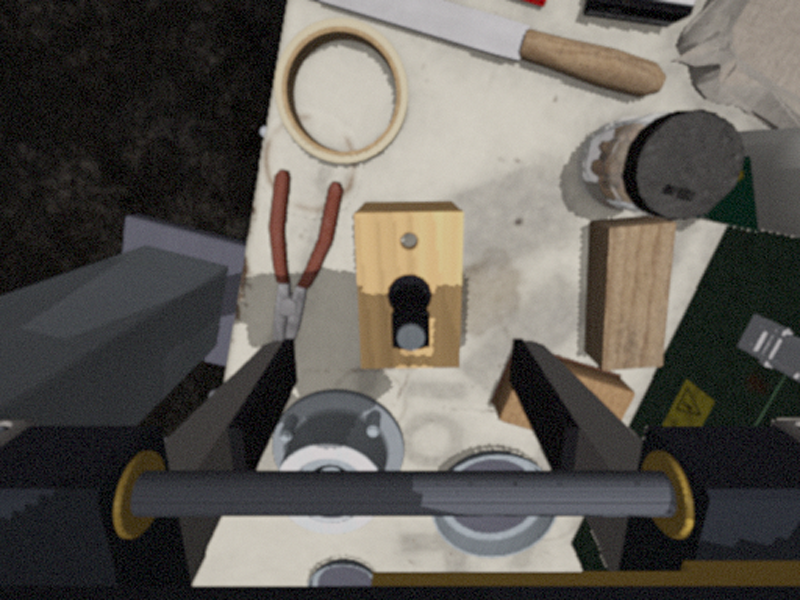

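```bash
python3 -m pendant '[[[-2,1,24],[0,0,0]],[[-4,2,48],[0,0,0]],[[-4,2,72],[0,0,0]],[[-4,2,95],[0,0,0]],[[-4,2,95],[0,0,0]]]' && python3 -m pendant '[[[0,0,0],[0,0,0]],[[0,0,0],[0,0,0]],[[0,0,0],[0,0,0]],[[0,0,0],[0,0,0]],[[0,0,0],[0,0,0]],[[0,0,0],[0,0,0]],[[0,0,0],[0,0,0]],[[0,0,0],[0,0,0]],[[0,0,0],[0,0,0]]]' 10 50
```

```text
clock: 2.2
position: [0.5009, 0.4172, 0.1005]
eef_rot: [-1.901, -2.496, 0.014]
contact_force: [-1.1, -0.2, -1.8]
gripper_width: 0.0916
gripper_force: 0.0
clock: 2.95
position: [0.5051, 0.4188, 0.1056]
eef_rot: [-1.908, -2.496, 0.0]
contact_force: [0.8, -0.8, 0.4]
gripper_width: 0.0339
gripper_force: 0.0
```

```bash
python3 -m pendant '[[[0,0,0],[0,0,0]],[[0,0,0],[0,0,0]],[[0,0,0],[0,0,0]],[[0,0,0],[0,0,0]],[[0,0,0],[0,0,0]]]' 10 50 && python3 -m pendant '[[[0,0,-15],[0,0,0]],[[0,0,-35],[0,0,0]],[[0,0,-60],[0,0,0]],[[0,0,-85],[0,0,0]],[[0,0,-105],[0,0,0]],[[0,0,-105],[0,0,0]],[[0,0,-105],[0,0,0]]]'
python3 - <<'E'
from h import *
s=manip.sense();c=cam('wrist',s);w=save('wrist','w3');
z=s['position'][2]
base=np.array(s['position'])*[1,1,0]+[0,0,z+.002-.085]
print(base,proj(c,base)); save('scene','s3'); t=save('top','t3')
ct=cam('top'); cs=cam('scene'); print(proj(ct,base),proj(cs,base))
u,v=proj(c,base).astype(int); a=cv2.resize(w[v-40:v+40,u-40:u+40],(400,400),interpolation=cv2.INTER_CUBIC)
u,v=proj(cs,base).astype(int); b=cv2.resize(cv2.imread('pics/s3.png')[v-40:v+20,u-30:u+30,::-1],(400,400),interpolation=cv2.INTER_CUBIC)
cv2.imwrite('pics/w3c.png',np.hstack([a,b])[:,:,::-1])
E
```

```text
clock: 3.37
position: [0.5051, 0.4188, 0.1056]
eef_rot: [1.908, 2.496, -0.0]
contact_force: [-0.4, -0.4, -0.5]
gripper_width: 0.0197
gripper_force: 50.0
clock: 3.95
position: [0.5056, 0.4191, 0.2114]
eef_rot: [1.908, 2.495, 0.003]
contact_force: [-0.3, -0.0, -1.0]
gripper_width: 0.0193
gripper_force: 50.0
[0.50555615 0.41912274 0.12835779] [258.28810163 196.05010265]
[144.0178487  200.69887128] [171.48809081 149.12886064]
```

View pics/w3c.png

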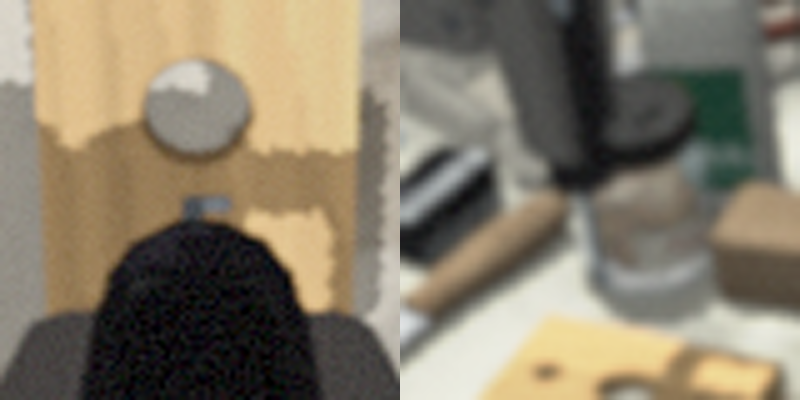

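```bash
python3 -m pendant '[[[-33,-11,0],[0,0,0]],[[-66,-22,0],[0,0,0]],[[-100,-33,0],[0,0,0]],[[-134,-45,5],[0,0,0]],[[-155,-52,20],[0,0,0]],[[-167.3,-55.8,35],[0,0,0]],[[-167.3,-55.8,46],[0,0,0]],[[-167.3,-55.8,46],[0,0,0]],[[-167.3,-55.8,46],[0,0,0]],[[-167.3,-55.8,46],[0,0,0]]]'
cat > look.py <<'E'
from h import *
import sys
n=sys.argv[1]; s=manip.sense();c=cam('wrist',s);w=save('wrist',n)
p=np.array(s['position']); b=p-[0,0,.0856]; R0=R.from_rotvec(s['eef_rot']).as_matrix()
print(p,R0.round(3).tolist()); print('tip base px',proj(c,b),'hub px',proj(c,[.484,.24,.06]))
u,v=proj(c,b).round().astype(int); u0,v0=u-50,v-60; print('crop origin',u0,v0)
cv2.imwrite('pics/%sc.png'%n,cv2.resize(w[v0:v0+75,u0:u0+100,::-1],(800,600),interpolation=cv2.INTER_CUBIC))
E
python3 look.py w4
```

```text
clock: 4.93
position: [0.4952, 0.2438, 0.1649]
eef_rot: [-1.907, -2.497, -0.001]
contact_force: [0.4, 0.1, -1.4]
gripper_width: 0.0199
gripper_force: 50.0
[0.49524308 0.24383595 0.16486791] [[-0.263, 0.965, 0.0], [0.965, 0.263, 0.0], [0.0, 0.0, -1.0]]
tip base px [258.45232322 195.07104908] hub px [246.12309679 189.23814626]
crop origin 208 135
```

View pics/w4c.png

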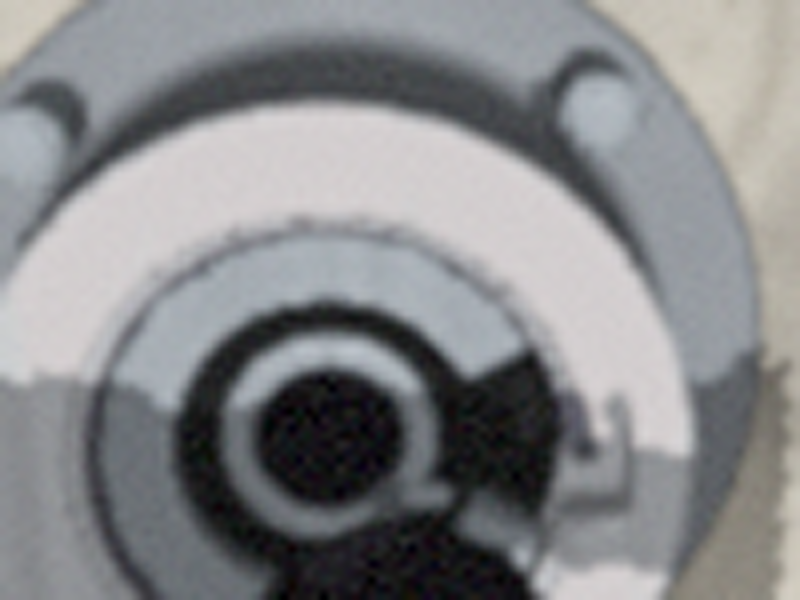

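```bash
python3 - <<'E'
from h import *
from scipy.optimize import least_squares
s=manip.sense();c=cam('wrist',s); O=np.array([208,135])
p=np.array(s['position']); R0=R.from_rotvec(s['eef_rot']).as_matrix()
ex,ey=R0[:,1],R0[:,0]   # radial-ish(tool y), tool x
def crop(q): return (proj(c,q)-O)*8+4
# face outer circle pts & slot
def circ(h,r,z,a): return h+[0,0,z]+r*(np.cos(a)*ex+np.sin(a)*ey)
pts=[(692,430,44.5,.06),(330,103,44.5,.06),(640,250,44.5,.06),(50,210,44.5,.06),(200,125,44.5,.06),(520,150,44.5,.06),(330,238,30,.053),(100,420,30,.053)]
def res(x):
    h=np.array([x[0],x[1],0]); out=[]
    for u,v,r,z in pts:
        q=px(c,208+(u-4)/8,135+(v-4)/8,z)-h; out.append((np.hypot(q[0],q[1])*1e3-r))
    return out
f=least_squares(lambda x:res(x)[:6],[.484,.24]);h=np.r_[f.x,0];print(f.x,np.round(res(f.x),2))
for n,u,v,z in [('slot end mid',628,450,.06),('slot top corner',618,397,.06),('slot bot corner',628,508,.06),('wire end',585,455,.055),('stud',603,105,.035),('bearing',328,440,.0465),('tipend',453,490,.081)]:
    q=px(c,208+(u-4)/8,135+(v-4)/8,z)-h
    print(n,np.round([q@ex*1e3,q@ey*1e3],1),np.degrees(np.arctan2(q[1],q[0])).round(1))
print('tcp rel',(p-h)@ex*1e3,(p-h)@ey*1e3)
E
```

```text
[0.48763327 0.23729647] [-0.52 -0.49  0.92  0.64 -0.56  0.11 -3.52 -1.23]
slot end mid [36.2  1.9] 18.2
slot top corner [34.8  8.6] 29.1
slot bot corner [36.4 -5.6] 6.5
wire end [31.4 -0.4] 14.5
stud [34.3 39.6] 64.4
bearing [-0.6 -1.3] -100.6
tipend [14.6  4.1] 31.0
tcp rel 9.553611018290734 4.303518636281669
```

```bash
python3 -m pendant '[[[-2.3,8.4,0],[0,0,0]],[[-2.3,8.4,8],[0,0,0]],[[-2.3,8.4,16],[0,0,0]],[[-2.3,8.4,22],[0,0,0]],[[-2.3,8.4,26],[0,0,0]],[[-2.3,8.4,28],[0,0,0]],[[-2.3,8.4,29.5],[0,0,0]],[[-2.3,8.4,29.5],[0,0,0]],[[-2.3,8.4,29.5],[0,0,0]]]'
python3 - <<'E'
from h import *
for i in range(3): 
    s=manip.sense(); print(s['position'],s['contact_force'].round(2),s['torque'].round(3))
E
```

```text
clock: 5.73
position: [0.5039, 0.2428, 0.1353]
eef_rot: [1.908, 2.496, 0.0]
contact_force: [-0.4, 1.2, -0.4]
gripper_width: 0.0197
gripper_force: 50.0
[0.50387531 0.24275601 0.1352882 ] [-0.4   1.22 -0.4 ] [-0.012  0.017  0.009]
[0.50387531 0.24275601 0.1352882 ] [-0.4   1.22 -0.4 ] [-0.012  0.017  0.009]
[0.50387531 0.24275601 0.1352882 ] [-0.4   1.22 -0.4 ] [-0.012  0.017  0.009]
```

```bash
python3 -m pendant '[[[0,0,0.7],[0,0,0]],[[0,0,1.4],[0,0,0]],[[0,0,2],[0,0,0]],[[0,0,2],[0,0,0]]]' && python3 -m pendant '[[[0,1,0],[0,0,0]],[[0,2,0],[0,0,0]],[[0,3,0],[0,0,0]],[[0,4,0],[0,0,0]],[[0,5,0],[0,0,0]],[[0,5,0],[0,0,0]]]'
python3 look.py w5
```

```text
clock: 6.07
position: [0.5038, 0.2427, 0.1331]
eef_rot: [1.908, 2.496, 0.0]
contact_force: [-0.1, -0.2, -1.3]
gripper_width: 0.0195
gripper_force: 50.0
clock: 6.57
position: [0.5088, 0.2441, 0.1331]
eef_rot: [1.908, 2.496, 0.0]
contact_force: [-0.7, 0.2, -0.4]
gripper_width: 0.0198
gripper_force: 50.0
[0.50882847 0.24407645 0.13312989] [[-0.262, 0.965, 0.0], [0.965, 0.262, 0.0], [-0.0, 0.0, -1.0]]
tip base px [258.47092866 195.0427416 ] hub px [229.13681116 196.97954859]
crop origin 208 135
```

View pics/w5c.png

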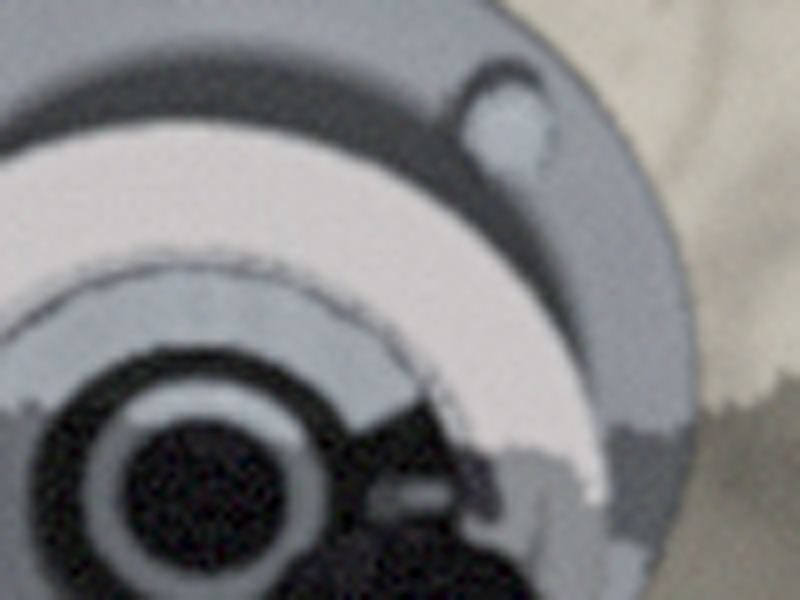

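```bash
python3 -m pendant '[[[0,1,0],[0,0,0]],[[0,2,0],[0,0,0]],[[0,3,0],[0,0,0]],[[0,4,0],[0,0,0]],[[0,5,0],[0,0,0]],[[0,5,0],[0,0,0]],[[0,5,0],[0,0,0]]]' && python3 -m pendant '[[[0,0,-0.5],[0,0,0]],[[0,0,-1],[0,0,0]],[[0,0,-1.5],[0,0,0]],[[0,0,-2],[0,0,0]],[[0,0,-2],[0,0,0]],[[0,0,-2],[0,0,0]]]'
```

```text
clock: 7.2
position: [0.5135, 0.2454, 0.1331]
eef_rot: [1.908, 2.496, 0.0]
contact_force: [0.0, 0.9, -0.3]
gripper_width: 0.0196
gripper_force: 50.0
clock: 7.7
position: [0.5134, 0.2453, 0.135]
eef_rot: [-1.908, -2.496, 0.0]
contact_force: [0.6, 0.7, -2.4]
gripper_width: 0.0197
gripper_force: 50.0
```

```bash
python3 -m pendant '[[[0,0,-0.3],[0,0,0]],[[0,0,-0.6],[0,0,0]],[[0,0,-0.9],[0,0,0]],[[0,0,-0.9],[0,0,0]]]' && python3 -m pendant '[[[0,-0.1,-0.3],[0,0,0]],[[0,-0.2,-0.6],[0,0,0]],[[0,-0.3,-0.9],[0,0,0]],[[0,-0.3,-0.9],[0,0,0]]]'
```

```text
clock: 8.03
position: [0.5133, 0.2452, 0.1358]
eef_rot: [-1.908, -2.496, 0.001]
contact_force: [1.2, -0.4, -3.5]
gripper_width: 0.0199
gripper_force: 50.0
clock: 8.37
position: [0.5131, 0.2451, 0.1366]
eef_rot: [-1.908, -2.496, 0.0]
contact_force: [1.9, -0.3, -5.3]
gripper_width: 0.0195
gripper_force: 50.0
```

```bash
python3 -m pendant '[[[0,-0.2,-0.4],[0,0,0]],[[0,-0.3,-0.8],[0,0,0]],[[0,-0.4,-1.2],[0,0,0]],[[0,-0.4,-1.2],[0,0,0]]]' && python3 -m pendant '[[[0,-0.1,-0.4],[0,0,0]],[[0,-0.2,-0.8],[0,0,0]],[[0,-0.3,-1.2],[0,0,0]],[[0,-0.3,-1.2],[0,0,0]]]'
```

```text
clock: 8.7
position: [0.5126, 0.245, 0.1377]
eef_rot: [1.908, 2.496, -0.001]
contact_force: [1.0, -0.8, -7.6]
gripper_width: 0.0197
gripper_force: 50.0
clock: 9.03
position: [0.512, 0.2452, 0.1399]
eef_rot: [-1.907, -2.495, 0.001]
contact_force: [-0.9, -1.1, 3.0]
gripper_width: 0.0199
gripper_force: 50.0
```

```bash
python3 -m pendant '[[[0,0,-0.5],[0,0,0]],[[0,0,-0.5],[0,0,0]]]'; python3 look.py w6
```

```text
clock: 9.2
position: [0.5137, 0.2457, 0.1414]
eef_rot: [1.907, 2.494, 0.005]
contact_force: [0.5, -0.5, -0.5]
gripper_width: 0.0197
gripper_force: 50.0
[0.51365771 0.24572998 0.14140697] [[-0.262, 0.965, 0.003], [0.965, 0.262, 0.001], [0.001, 0.004, -1.0]]
tip base px [258.15072393 195.08928955] hub px [223.97185122 194.26617771]
crop origin 208 135
```

View pics/w6c.png

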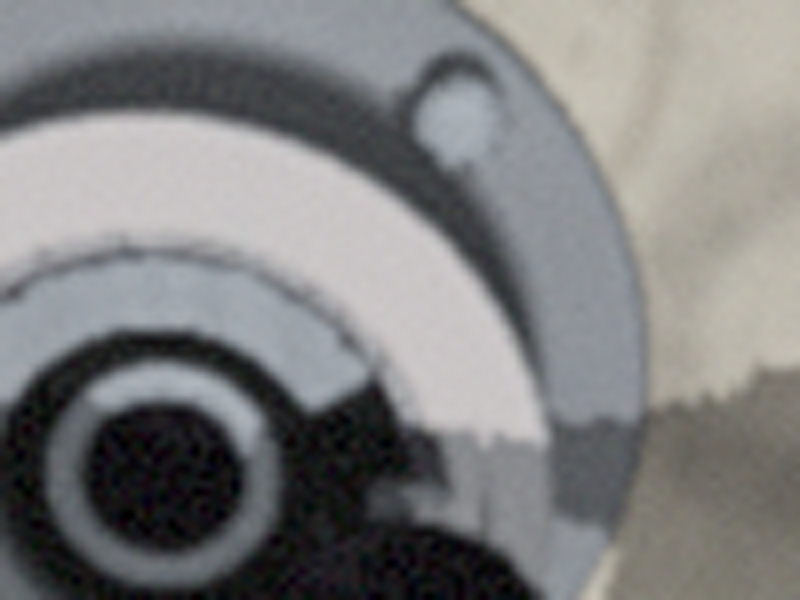

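```bash
python3 -m pendant '[[[0,-2,0],[0,0,0]],[[0,-4,0],[0,0,0]],[[0.7,-6,0],[0,0,0]],[[0.7,-6,0],[0,0,0]],[[0.7,-6,0],[0,0,0]]]' && python3 -m pendant '[[[0,0,3],[0,0,0]],[[0,0,6],[0,0,0]],[[0,0,8],[0,0,0]],[[0,0,8],[0,0,0]],[[0,0,8],[0,0,0]]]'
python3 -c "
from h import *
p=manip.sense()['position'];print(.965*p[0]+.262*p[1],-.262*p[0]+.965*p[1],p[2])"
```

```text
clock: 9.67
position: [0.5063, 0.2442, 0.1397]
eef_rot: [-1.908, -2.496, 0.0]
contact_force: [1.3, 0.3, -0.4]
gripper_width: 0.0195
gripper_force: 50.0
clock: 10.08
position: [0.5067, 0.2442, 0.1319]
eef_rot: [1.908, 2.495, 0.001]
contact_force: [0.4, 0.2, 0.4]
gripper_width: 0.0201
gripper_force: 50.0
0.5530021335751603 0.1029287077298083 0.1318998262544136
```

```bash
python3 -m pendant '[[[0,1.5,-1],[0,0,0]],[[0,3,-1],[0,0,0]],[[0,4.5,-1],[0,0,0]],[[0,6,-1],[0,0,0]],[[0,7,-1],[0,0,0]],[[0,8,-1],[0,0,0]],[[0,8,-1],[0,0,0]]]' && python3 -m pendant '[[[0,0,-0.6],[0,0,0]],[[0,0,-1.2],[0,0,0]],[[0,0,-1.8],[0,0,0]],[[0,0,-2.4],[0,0,0]],[[0,0,-3],[0,0,0]],[[0,0,-3],[0,0,0]]]'
python3 -c "
from h import *
p=manip.sense()['position'];print(.965*p[0]+.262*p[1],-.262*p[0]+.965*p[1],p[2])"
```

```text
clock: 10.67
position: [0.5143, 0.2463, 0.1327]
eef_rot: [-1.908, -2.496, 0.0]
contact_force: [0.7, 0.2, -1.2]
gripper_width: 0.0197
gripper_force: 50.0
clock: 11.17
position: [0.5141, 0.2462, 0.1356]
eef_rot: [-1.908, -2.496, 0.001]
contact_force: [1.2, -0.1, -3.2]
gripper_width: 0.0196
gripper_force: 50.0
0.5605680812206364 0.10291534820371348 0.13555834442663942
```

```bash
python3 -m pendant '[[[0,0.1,-0.4],[0,0,0]],[[0,0.2,-0.8],[0,0,0]],[[0,0.3,-1.2],[0,0,0]],[[0,0.3,-1.2],[0,0,0]]]' && python3 -m pendant '[[[0,0,-0.4],[0,0,0]],[[0,0,-0.8],[0,0,0]],[[0,0,-1.2],[0,0,0]],[[0,0,-1.2],[0,0,0]]]'
python3 -c "
from h import *
p=manip.sense()['position'];print(.965*p[0]+.262*p[1],-.262*p[0]+.965*p[1],p[2])"
```

```text
clock: 11.5
position: [0.5141, 0.2462, 0.1365]
eef_rot: [-1.908, -2.495, 0.002]
contact_force: [0.4, 0.5, -4.7]
gripper_width: 0.0199
gripper_force: 50.0
clock: 11.83
position: [0.5139, 0.2461, 0.1376]
eef_rot: [-1.908, -2.495, 0.002]
contact_force: [-0.3, -0.8, -8.5]
gripper_width: 0.0201
gripper_force: 50.0
0.5604257724002559 0.10280240746589223 0.13756129910999348
```

```bash
python3 -m pendant '[[[0,-0.1,-0.3],[0,0,0]],[[0,-0.2,-0.6],[0,0,0]],[[0,-0.2,-0.6],[0,0,0]]]' && python3 -m pendant '[[[0,-0.1,-0.3],[0,0,0]],[[0,-0.2,-0.6],[0,0,0]],[[0,-0.2,-0.6],[0,0,0]]]'
python3 -c "
from h import *
p=manip.sense()['position'];print(.965*p[0]+.262*p[1],-.262*p[0]+.965*p[1],p[2])"
```

```text
clock: 12.08
position: [0.5138, 0.246, 0.1381]
eef_rot: [-1.908, -2.495, 0.002]
contact_force: [0.6, -1.7, -10.9]
gripper_width: 0.0193
gripper_force: 50.0
clock: 12.33
position: [0.5138, 0.2462, 0.1393]
eef_rot: [-1.908, -2.495, 0.001]
contact_force: [-3.2, -3.0, -7.3]
gripper_width: 0.0195
gripper_force: 50.0
0.5603067884585788 0.10298766149795874 0.1393395800159878
```

```bash
python3 -m pendant '[[[0,-0.3,-0.3],[0,0,0]],[[0,-0.6,-0.6],[0,0,0]],[[0,-0.9,-1],[0,0,0]],[[0,-0.9,-1],[0,0,0]]]' && python3 -m pendant '[[[0,0,-0.5],[0,0,0]],[[0,0,-1],[0,0,0]],[[0,0,-1],[0,0,0]]]'
python3 -c "
from h import *
p=manip.sense()['position'];print(.965*p[0]+.262*p[1],-.262*p[0]+.965*p[1],p[2])"
```

```text
clock: 12.67
position: [0.514, 0.2463, 0.1418]
eef_rot: [1.907, 2.495, 0.003]
contact_force: [-0.5, -1.7, -2.6]
gripper_width: 0.0197
gripper_force: 50.0
clock: 12.92
position: [0.5138, 0.2462, 0.1421]
eef_rot: [1.908, 2.495, 0.002]
contact_force: [-0.8, -0.5, -2.8]
gripper_width: 0.0198
gripper_force: 50.0
0.560330742699162 0.10292192482971854 0.14210338869302944
```

```bash
python3 -m pendant '[[[0,0,-0.7],[0,0,0]],[[0,0,-1.4],[0,0,0]],[[0,0,-2.1],[0,0,0]],[[0,0,-2.8],[0,0,0]],[[0,0,-3.5],[0,0,0]],[[0,0,-4.2],[0,0,0]],[[0,0,-4.2],[0,0,0]]]'; python3 look.py w7
```

```text
clock: 13.5
position: [0.5135, 0.2463, 0.1459]
eef_rot: [1.908, 2.496, 0.001]
contact_force: [-0.2, -0.5, -1.3]
gripper_width: 0.0197
gripper_force: 50.0
[0.51347274 0.24627721 0.14594111] [[-0.262, 0.965, 0.001], [0.965, 0.262, 0.0], [0.0, 0.001, -1.0]]
tip base px [258.41188898 195.06984102] hub px [224.8754945  193.18127221]
crop origin 208 135
```

View pics/w7c.png

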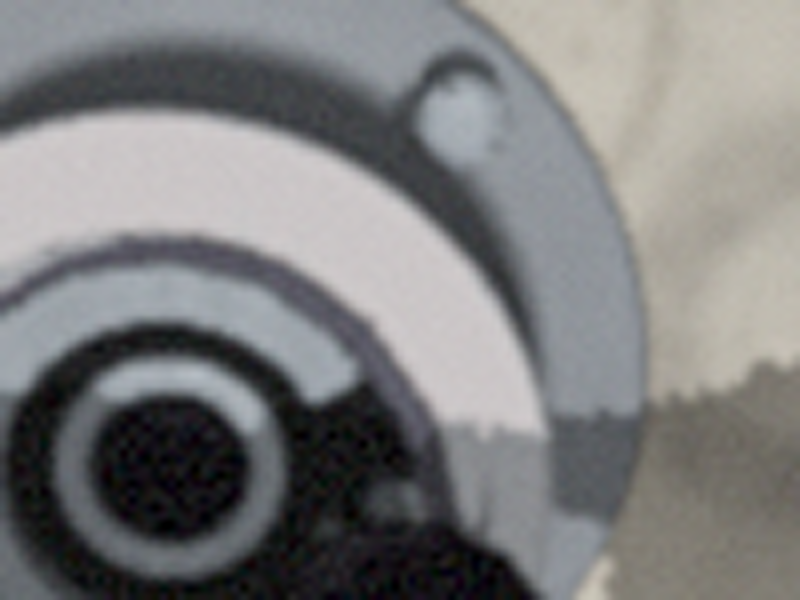

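The picture shows the wire (purple) out of its groove from about (130,245) round to its end at (430,500), lying on the tip. That was my 11th picture and the limit is 10. I'll view no more and go on with numbers only.

```bash
python3 -m pendant '[[[0,0,-0.8],[0,0,0]],[[0,0,-1.6],[0,0,0]],[[0,0,-2.4],[0,0,0]],[[0,0,-3.2],[0,0,0]],[[0,0,-4],[0,0,0]],[[0,0,-4],[0,0,0]]]'; python3 -m pendant '[[[0,0,-0.8],[0,0,0]],[[0,0,-1.6],[0,0,0]],[[0,0,-2.4],[0,0,0]],[[0,0,-3.2],[0,0,0]],[[0,0,-4],[0,0,0]],[[0,0,-4],[0,0,0]]]'|grep -E 'pos|contact';  python3 -m pendant '[[[0,0,-1],[0,0,0]],[[0,0,-2],[0,0,0]],[[0,0,-3],[0,0,0]],[[0,0,-4],[0,0,0]],[[0,0,-5],[0,0,0]],[[0,0,-5],[0,0,0]]]'|grep -E 'pos|contact'
python3 - <<'E'
from h import *
a=cv2.imread('pics/w7.png'); 
s=manip.sense();c=cam('wrist',s); w=save('wrist','w8')
K,A,e=c
h=np.array([.4876,.2373,0])
# polar sample of mean brightness / blue-red vs radius at z .06 for several angles (deg rel. world)
hsv=w.astype(float); 
for ang in range(0,360,20):
    t=np.radians(ang); row=[]
    for r in range(22,40):
        u,v=proj(c,h+[r*1e-3*np.cos(t),r*1e-3*np.sin(t),.061]); u,v=int(round(u)),int(round(v))
        row.append('%3d/%+d'%(w[v,u].mean(), int(w[v,u,2])-int(w[v,u,1])) if 0<=v<384 and 0<=u<512 else ' - ')
    print(ang,' '.join(row))
E
```

```text
clock: 14.05
position: [0.5129, 0.246, 0.1494]
eef_rot: [-1.908, -2.495, 0.001]
contact_force: [-1.0, -0.4, -4.2]
gripper_width: 0.0199
gripper_force: 50.0
position: [0.5139, 0.2463, 0.1545]
contact_force: [-0.1, 0.6, -0.1]
position: [0.5134, 0.2461, 0.1589]
contact_force: [0.1, -0.3, -1.0]
0  78/+1  69/+5  62/+0  50/+7  68/+7  36/+3  43/+0  43/+4  43/+1  21/+6  26/-1  51/+1  74/+5  44/-1  74/+4  97/+7 116/+3  78/+5
20  17/-3  16/-9   9/+8  20/+3  24/-10  15/+4  55/+1 113/+2 138/+4 142/+5 142/+2 143/+5 142/+4 140/+7 129/+6 136/+4 141/+2 143/+5
40  34/+5  31/+6  36/+4  32/-3  37/+0  37/+0  27/+0  71/+3 124/+1 173/+1 193/+2 175/+0 127/+2  92/+14  87/+12 116/+5 187/+0 202/+1
60 162/+8 165/+6 167/+7 167/+5 167/+7 169/+8 161/+3 162/+7 175/+5 181/+2 199/+2 176/+2 134/+3  88/+12  92/+10 133/+5 172/+1 204/+0
80 169/+6 173/+6 171/+4 172/+6 171/+7 170/+6 168/+7 165/+4 173/+4 188/+1 185/+3 135/+4  97/+6  92/+11  96/+10 175/+0 199/-1 203/+0
100 156/+7 171/+6 170/+6 173/+6 172/+5 171/+6 170/+4 166/+6 175/+2 180/+1 162/+0 120/+6  97/+9  92/+14 113/+8 172/+0 201/+1 203/+2
120 167/+6 168/+5 165/+7 1
[... 843 characters left out ...]
/+4 137/+4 139/+6 136/+5 139/+3 136/+6 138/+1
260  74/+3  57/+7  50/+7  58/+8  73/-3  75/+4  83/+3 103/+2 130/+5 129/+4 133/+4 138/+5 138/+5 138/+3 134/+3 138/+5 139/+4 138/+1
280  81/+5  58/+6  54/+10  57/+6  60/+1  59/+1  55/-6  56/-5  58/-5  58/-5  58/-1  58/-4  57/+1  53/-6  59/-6  58/+0  60/-3  52/-1
300 102/+3  83/+5  54/+3  40/+8  39/+3  17/+11  31/+1  14/-4  11/+0  10/+5  24/+4  24/+4   0/+2  17/+9  11/+15  19/-2  10/+8   8/+0
320  14/+7  13/-5  18/+3  16/+3  21/-2  27/+3  13/-6  12/-9  18/-1  10/+21   7/+3  27/+4   2/+2  28/+4  15/+9   2/+4  24/-5  18/+7
340  25/+2  29/+4  29/+4  32/+2  24/+6  11/+9  21/+4  19/-2  13/+2  13/+2  12/+8  19/-7  18/+1   1/-5  15/+10   7/+9   7/-2  15/+0
```

```bash
python3 -m pendant '[[[0,-2,0],[0,0,0]],[[0,-4,0],[0,0,0]],[[0,-7,0],[0,0,0]],[[0,-10,0],[0,0,0]],[[0,-12,0],[0,0,0]],[[0,-12,-20],[0,0,0]],[[0,-12,-45],[0,0,0]],[[0,-12,-65],[0,0,0]],[[0,-12,-65],[0,0,0]],[[0,-12,-65],[0,0,0]]]'
cat > ring.py <<'E'
from h import *
import sys
from scipy.optimize import least_squares
def ringmask(w,c,h,z,rad=.06):
    f=w.astype(float); m=(np.abs(f.mean(2)-85)<35)&(f[:,:,2]-f[:,:,1]>6)
    f2=cv2.GaussianBlur(w,(0,0),1.0).astype(float); m=(f2.mean(2)>45)&(f2.mean(2)<118)&(f2[:,:,2]-f2[:,:,1]>7)&(f2[:,:,0]-f2[:,:,1]>0)
    u,v=proj(c,h+[0,0,z]); K=c[0]
    return m
if __name__=='__main__':
    n=sys.argv[1]; s=manip.sense();c=cam('wrist',s);w=save('wrist',n);h=np.array([.4876,.2373,0])
    m=ringmask(w,c,h,.06); 
    vs,us=np.nonzero(m); P=np.array([px(c,u,v,.06) for u,v in zip(us,vs)])
    d=np.hypot(*(P-h)[:,:2].T); k=d<.045; P=P[k]; us,vs=us[k],vs[k]
    f2=cv2.GaussianBlur(w,(0,0),1.0)
    print(len(P)); 
    u,v=proj(c,h+[0,0,.06]).astype(int)
    for y in range(v-50,v+56,3): print(y,''.join('#' if m[y,x] and np.hypot(*(px(c,x,y,.06)-h)[:2])<.047 else '.' for x in range(u-54,u+54,2)))
    print('u0',u-54)
E
python3 ring.py w9
```

```text
clock: 15.93
position: [0.5022, 0.243, 0.2245]
eef_rot: [1.907, 2.494, 0.003]
contact_force: [0.6, -0.2, -1.9]
gripper_width: 0.0197
gripper_force: 50.0
35
124 ......................................................
127 ......................................................
130 ......................................................
133 ......................................................
136 ......................................................
139 ......................................................
142 ......................................................
145 ......................................................
148 .....................#................................
151 ......................................................
154 .................#....................................
157 ........................................#.............
160 ...............#......................................
163 ......................................................
166 ......................................................
169 ......................................................

[... 486 characters left out ...]
............................................
199 ......................................................
202 ......................................................
205 ......................................................
208 ......................................................
211 ......................................................
214 ......................................................
217 ......................................................
220 ......................................................
223 ......................................................
226 ......................................................
229 ......................................................
u0 190
```

```bash
cat > asc.py <<'E'
from h import *
import sys
# ascii view: rectified top map at height z around (x,y); rows: +x up; cols: +y left
def rect(w,c,x,y,z,half,step):
    n=int(2*half/step)+1
    g=np.array([[proj(c,[x+half-i*step,y+half-j*step,z]) for j in range(n)] for i in range(n)],np.float32)
    return cv2.remap(w,g[...,0],g[...,1],cv2.INTER_LINEAR)
def show(r):
    f=r.astype(float); b=f.mean(2); q=f[...,2]-f[...,1]
    for i in range(b.shape[0]): print(''.join('#' if q[i,j]>8 and 35<b[i,j]<125 else ' .:-=+*%%@'[min(9,int(b[i,j]/26))] for j in range(b.shape[1])))
if __name__=='__main__':
    n=sys.argv[1];cm=sys.argv[2]; x,y,z,half,step=map(float,sys.argv[3:8])
    s=manip.sense();c=cam(cm,s);w=save(cm,n); show(rect(cv2.GaussianBlur(w,(0,0),.7),c,x,y,z,half,step))
E
python3 asc.py w10 wrist .4876 .2373 .06 .046 .002
```

```text
%***************+==-------=======+++=++=:.     
%%%**************++=+++=====--====++=+=:.      
%%%***************%%%%%*++++=++*+++===-.       
%%*************%%%%%%%%*+++++**%%*+==-.        
*************%%%%%%%%%%*++++++*%%%*+=:         
*********+*%%%%%%%%%**%%*+++++*%%%%%+:         
*******++*%%%%%%%****+*%*+++++*%%%%%*:         
******+++%%%%%*+**%%%+*%*+++++**%%%%+.         
*****+=+%%%%*+==*%%%%*+*+++++++*%%%%=.         
****+=+%%%%+==+*%%%%%*+=====+++****+:          
***+==*%%*+#=*%%%%+==--:-======++===:.         
**+=-*%%%+#+*%*+=-:....:=====--=====:.         
*+=-+%%%*=+%%*=:.......-======-:--==:..        
*+--*%%%==*%*=:........-=======-::-::... .     
+--+%%%+#*%**+:........:--=====--::::......    
=:-*%%*#+%%***+-..........:-====-::-=-......   
-:=%%%+=*%*****+:....:..  .:-====-:-==-.....   
--+%%%==%%*****+:..-==-::....-===-::=+=-....   
--*%%*#+%******-.:=+**+==-:. .-===::-=+=-...   
-=%%%+#*%*****+::=**+=====-:..:-==-:-=++=:..   
:=%%%+=*%%****-.-**=:...:-=-. .-==-::=+++==-:. 
:+%%%==*%*%%%+::+*=..... :-=:..:==-::-++++++=-:
-+%%%==***%%*=:-*+:..... .:=-..:-=-::-=+++++
[... 455 characters left out ...]
=:::::-=++===-:-=+++++++++++
+-:=%%%%+#=+********+++++***+==-::-=+++++++++++
+=--*%%%%+==+***************==-::-=++++++++==++
*+--=%%%%%+##+*%************=-::-=+++++++++==++
*+=--+%%%%%+=#+************+-::=++++++++++==+++
**+=--*%%%%%*=##=+******++=#--=++++++++++==++++
***+=-=*%%%%%%*==#=====###====+++++++++++++++++
****+=-=*%%%%%%%*+======++*%*++++++++++++++++++
*****+===*%%%%%%%%%*%%%%%%%%*++++++++++=+++++++
******++==*%%%%%%%%%%%%%%%%%*++++++++=====+++++
******+====+%%%%%%%%%%%%%%%%*++++++=========+++
*****+=-=++++*%%%%%%%%%%%%%%%*+++===========+++
%****+-=+***++**%%%%%%%%%%%%%*+==============++
%%***+==*%%*+**+***%%%%%%%%**==--============++
%%%%*+++*%%***************+==--==============++
```

```bash
python3 -m pendant '[[[34,10,0],[0,0,0]],[[68,20,0],[0,0,0]],[[102,30,0],[0,0,0]],[[136,40,0],[0,0,0]],[[168.9,48.9,0],[0,0,0]],[[168.9,48.9,20],[0,0,0]],[[168.9,48.9,20],[0,0,0]],[[168.9,48.9,20],[0,0,0]]]'
```

```text
clock: 16.7
position: [0.5028, 0.4176, 0.2002]
eef_rot: [-1.906, -2.494, 0.01]
contact_force: [0.6, -1.1, -1.3]
gripper_width: 0.0197
gripper_force: 50.0
```

```bash
python3 -m pendant '[[[0.5,1.5,0],[0,0,0]],[[0.5,1.5,20],[0,0,0]],[[0.5,1.5,40],[0,0,0]],[[0.5,1.5,60],[0,0,0]],[[0.5,1.5,80],[0,0,0]],[[0.5,1.5,80],[0,0,0]],[[0.5,1.5,80],[0,0,0]],[[0.5,1.5,80],[0,0,0]]]'
```

```text
clock: 17.37
position: [0.507, 0.4196, 0.1256]
eef_rot: [1.909, 2.494, 0.004]
contact_force: [-0.5, -1.1, -0.9]
gripper_width: 0.0197
gripper_force: 50.0
```

```bash
python3 -m pendant '[[[0,-1.5,8],[0,0,0]],[[0,-1.5,14],[0,0,0]],[[0,-1.5,18],[0,0,0]],[[0,-1.5,19],[0,0,0]],[[0,-1.5,19],[0,0,0]]]' && python3 -m pendant '[[[0,0,0],[0,0,0]],[[0,0,0],[0,0,0]],[[0,0,0],[0,0,0]],[[0,0,0],[0,0,0]],[[0,0,0],[0,0,0]]]' 70
```

```text
clock: 17.78
position: [0.5045, 0.4193, 0.1055]
eef_rot: [1.908, 2.496, 0.0]
contact_force: [-1.7, -1.3, 3.6]
gripper_width: 0.0201
gripper_force: 50.0
clock: 18.2
position: [0.5043, 0.4192, 0.1044]
eef_rot: [-1.908, -2.496, 0.0]
contact_force: [-0.1, 0.4, 0.1]
gripper_width: 0.0513
gripper_force: 0.0
```

```bash
python3 -m pendant '[[[0,0,-25],[0,0,0]],[[0,0,-60],[0,0,0]],[[-20,-8,-85],[0,0,0]],[[-55,-22,-85],[0,0,0]],[[-90,-35,-85],[0,0,0]],[[-125,-48,-85],[0,0,0]],[[-155,-60,-80],[0,0,0]],[[-169,-65,-70],[0,0,0]],[[-169,-65,-60],[0,0,0]],[[-169,-65,-60],[0,0,0]],[[-169,-65,-60],[0,0,0]]]' 70; python3 asc.py w11 wrist .4876 .2373 .062 .046 .002
```

```text
clock: 19.12
position: [0.4856, 0.2397, 0.164]
eef_rot: [-1.907, -2.495, 0.001]
contact_force: [0.1, 1.1, -0.4]
gripper_width: 0.0702
gripper_force: 0.0
***********************+++===========+%%%%%%%%%
********++++++=----==================+*%%%%%%%%
******+++++++=--======+++++===========*%%%%%%%%
****++++++++==+**++++++++++++++=======+%%%%%%%%
***++++++++=+*%%%*+++++++++++++++=====+%%*%%%%%
%*+++++++++*%%%%*++===+++++++++++++===+**+*%%%%
*++++++++*%%%%%*====-=++++++++++++++===***%%%%%
++++++++*%%%%*+==+++=-=++++++++++++++++*%%%%%%%
+++++++*%%%%+=#=++++=-====+++++++++++++*%%%%%%%
+++++++%%%*=#-=++++++--======+++++++++++*%%%%%%
++++++*%%+#-=**+++==--------===++++++++++*%%%%%
++++=*%%*--+%**+-:... .:-==----==++++++++*%%%%%
+++-+%%%=#+***=:.     .:-===--::==++++++++*%%%%
++=-*%%+#=%*+-..      .-==----:::==++++***%%%%%
+=-+%%*=-*%*=:...     :---====-:::=++*%%%%%*%%%
=--*%%=#+%***+-..    ...::--===-::-+*%%%%%%%%%%
-:=%%*#=******+:.        .:--====#-+%%%%%%%%%%%
::+%%*#=%*+****=.. .....   .-++*+-#=*%%%%%%%%%%
:-*%%+#+******+:..::----:.  .-***=#-+%%%%%***%%
:=%%%=-**+****-..===------.  :=**+#
[... 607 characters left out ...]
=:......:-==--::-==++++++====
-::=%%%%+##+*******++====-====-:::==+++++++====
=::-*%%%*=##+***********=====-:::==+++++++=====
=-::=%%%%%+-#+**********===--:::==++++++++=====
+=:::+%%%%%+##=+********=--:::-==++++++++======
++-::-*%%%%%*=##-=++*+++=::::-=+++++++++=======
+++-::-*%%%%%**=-##-#####::-=+++++++++=========
+++=-::-*%%%%%%%*+=##===-==+++++++++++=========
++++=-::-*%%%%%%%%%*%%%%+++++++++++++==========
++++++=-:-+%%%%%%%%%%%%%++++++++++++===========
+++++++=-::=*%%%%%%%%%%%++++++++++=============
++++++--===--+*%%%%%%%%%++++++++==-============
+++++--=+*++=-==**%%%%%%+++++===--===-=========
*++++--+***++++=++++****====-----===-=========-
%**++=-+***+++++++++==----------==---=-===-:..
```

```bash
cat > fit.py <<'E'
from asc import *
from scipy.optimize import least_squares
import sys
n=sys.argv[1]; x0,y0=map(float,sys.argv[2:4])
s=manip.sense();c=cam('wrist',s); w=save('wrist',n)
if len(sys.argv)>4: w=np.mean([w]+[save('wrist',n) for _ in range(int(sys.argv[4]))],0)
f=cv2.GaussianBlur(np.asarray(w,np.float32),(0,0),1.0); q=f[...,2]+0.5*f[...,0]-1.5*f[...,1]; b=f.mean(2)
sc=q/(b+25)
obs=[]
for a in range(0,360,10):
    t=np.radians(a); rr=np.arange(23,37,.5)
    g=np.array([proj(c,[x0+r*1e-3*np.cos(t),y0+r*1e-3*np.sin(t),.062]) for r in rr],np.float32)
    v=cv2.remap(sc.astype(np.float32),g[:,0],g[:,1],cv2.INTER_LINEAR).ravel(); k=v.argmax()
    bb=cv2.remap(b,g[:,0],g[:,1],cv2.INTER_LINEAR).ravel()
    obs.append((a,rr[k],v[k],*g[k])); print(a,rr[k],v[k].round(3),int(bb[k]),end=' | ')
print()
o=np.array([k for k in obs if k[2]>.10]); print(len(o))
def model(x,t):
    Rr=R.from_rotvec([x[3],x[4],0]).as_matrix(); return np.array([np.r_[x[:3]]+Rr@[x[5]*np.cos(k),x[5]*np.sin(k),0] for k in t])
def res(x):
    P=model(x,np.radians(np.arange(0,360,2))); U=np.array([proj(c,p) for p in P])
    d=np.linalg.norm(o[:,None,3:5]-U[None],axis=2).min(1); return np.r_[d,(x[5]-.031)/.0003]
f=least_squares(res,[x0,y0,.06,0,0,.031],x_scale=[.01,.01,.01,.1,.1,.001],loss='soft_l1'); print(f.x.round(4),res(f.x).round(1))
for a in range(0,360,30): print(a,model(f.x,[np.radians(a)])[0].round(4))
E
python3 fit.py w12 .4856 .2437 4
```

```text
0 35.5 0.021 104 | 10 26.0 0.019 61 | 20 33.5 0.072 95 | 30 33.0 0.069 98 | 40 33.0 0.072 101 | 50 31.5 0.071 100 | 60 31.0 0.077 100 | 70 30.0 0.074 102 | 80 29.5 0.085 97 | 90 28.5 0.079 102 | 100 28.5 0.074 104 | 110 28.0 0.082 100 | 120 27.5 0.083 99 | 130 28.0 0.08 97 | 140 28.0 0.084 95 | 150 28.5 0.074 99 | 160 28.5 0.081 95 | 170 29.0 0.081 95 | 180 29.5 0.078 94 | 190 29.5 0.079 97 | 200 30.0 0.067 63 | 210 30.0 0.067 59 | 220 30.0 0.07 60 | 230 30.0 0.065 58 | 240 30.0 0.073 57 | 250 30.0 0.069 58 | 260 30.0 0.07 58 | 270 30.0 0.071 60 | 280 30.5 0.073 77 | 290 30.5 0.079 94 | 300 31.0 0.078 92 | 310 31.0 0.071 62 | 320 31.5 0.049 72 | 330 23.5 0.024 103 | 340 23.0 0.019 98 | 350 31.0 0.02 110 | 
0Traceback (most recent call last):
  File "fit.py", line 23, in <module>
    f=least_squares(res,[x0,y0,.06,0,0,.031],x_scale=[.01,.01,.01,.1,.1,.001],loss='soft_l1'); print(f.x.round(4),res(f.x).round(1))
    return func(*args, **kwargs)
    vector_fun = VectorFunction(
        fun_wrapped,
    ...<6 lines>...
        workers=workers
    )
    self._update_fun()
    ~~~~~~~~~~~~~~~~^^
    self.f = self.fun_wrapped(xp_copy(self.x))
             ~~~~~~~~~~~~~~~~^^^^^^^^^^^^^^^^^
    return np.atleast_1d(self.fun(x))
                         ~~~~~~~~^^^
    return self.f(x, *self.args, **self.kwargs)
           ~~~~~~^^^^^^^^^^^^^^^^^^^^^^^^^^^^^^
  File "fit.py", line 22, in res
    d=np.linalg.norm(o[:,None,3:5]-U[None],axis=2).min(1); return np.r_[d,(x[5]-.031)/.0003]
                     ~^^^^^^^^^^^^
IndexError: too many indices for array: array is 1-dimensional, but 2 were indexed
```

```bash
sed -i 's/k\[2\]>.10/k[2]>.045/' fit.py; python3 fit.py w13 .4856 .2437 4 | tail -14; sed -i 's/(x\[5\]-.031)/(x[5]-.032)/' fit.py; python3 fit.py w14 .4856 .2437 4 | tail -14|head -2
```

```text
[0.4879 0.2442 0.0672 0.1596 0.0732 0.031 ] [0.8 0.4 0.1 0.5 0.5 0.6 0.6 0.1 0.5 0.1 0.4 0.6 0.3 0.4 0.4 0.5 0.3 0.1
 0.1 0.2 0.3 0.4 0.1 0.1 0.4 0.7 0.1 0.3 0.5 0.1 0.9 0. ]
0 [0.5188 0.2444 0.0649]
30 [0.5147 0.2597 0.0677]
60 [0.5035 0.2708 0.0703]
90 [0.4881 0.2748 0.0721]
120 [0.4726 0.2706 0.0726]
150 [0.4612 0.2594 0.0716]
180 [0.457  0.244  0.0694]
210 [0.461  0.2288 0.0667]
240 [0.4723 0.2176 0.064 ]
270 [0.4877 0.2136 0.0622]
300 [0.5032 0.2178 0.0618]
330 [0.5146 0.2291 0.0628]
[0.4886 0.242  0.0607 0.1833 0.0614 0.032 ] [0.2 0.1 0.6 0.1 0.1 0.2 0.5 0.3 0.7 0.3 0.2 0.5 0.5 0.2 0.5 0.3 0.6 0.3
 0.1 0.2 0.1 0.2 0.2 0.2 0.2 0.2 0.1 0.3 0.3 0.2 0.7 0. ]
```

```bash
python3 -m pendant '[[[3,1,0],[0,0,-7.1]],[[6,1,0],[0,0,-14.2]],[[9,2,0],[0,0,-21.2]],[[12,2,0],[0,0,-28.3]],[[15,3,0],[0,0,-35.4]],[[18,3,0],[0,0,-42.5]],[[21,4,0],[0,0,-49.6]],[[24,4,0],[0,0,-56.7]],[[27,5,0],[0,0,-63.7]],[[30,6,0],[0,0,-70.8]],[[33,6.4,0],[0,0,-77.9]],[[33.3,6.4,0],[0,0,-85]]]' 30; python3 -m pendant '[[[0,0,15],[0,0,0]],[[0,0,30],[0,0,0]],[[0,0,30],[0,0,0]],[[0,0,30],[0,0,0]]]'
python3 fit.py w15 .4856 .2437 4
```

```text
clock: 20.92
position: [0.4834, 0.2732, 0.1646]
eef_rot: [0.289, -3.128, -0.0]
contact_force: [-0.5, -0.2, 0.2]
gripper_width: 0.0301
gripper_force: 0.0
clock: 21.25
position: [0.4828, 0.2726, 0.1339]
eef_rot: [0.279, -3.127, 0.001]
contact_force: [-0.7, -0.0, 0.2]
gripper_width: 0.03
gripper_force: 0.0
0 30.0 0.013 50 | 10 32.0 0.05 17 | 20 32.0 0.057 13 | 30 31.0 0.063 90 | 40 31.5 0.067 86 | 50 31.0 0.065 89 | 60 30.5 0.081 83 | 70 30.0 0.071 64 | 80 30.0 0.074 56 | 90 29.0 0.083 55 | 100 28.5 0.073 56 | 110 28.5 0.073 55 | 120 28.0 0.072 55 | 130 28.5 0.072 57 | 140 28.5 0.079 57 | 150 29.0 0.074 59 | 160 29.0 0.07 59 | 170 29.5 0.07 59 | 180 30.5 0.072 59 | 190 31.0 0.072 58 | 200 32.0 0.071 58 | 210 32.5 0.066 58 | 220 33.0 0.068 55 | 230 32.5 0.066 56 | 240 33.0 0.071 52 | 250 33.0 0.075 51 | 260 32.5 0.076 51 | 270 32.0 0.073 52 | 280 31.5 0.073 51 | 290 31.5 0.069 52 | 300 30.5 0.08 70 | 310 30.5 0.066 95 | 320 29.5 0.019 112 | 330 33.5 0.015 177 | 340 23.0 0.019 81 | 350 31.0 0.022 49 | 
31
[0.4872 0.2413 0.0589 0.1825 0.0518 0.032 ] [ 0.6  0.6  0.8  0.3  0.1  0.2  0.2  0.4  0.6  0.3  0.6  0.4  0.3  0.6
  0.4  0.4  0.4  0.3  0.4  0.2  0.6  0.3  0.7  0.3  0.4  0.5  0.3  0.1
  0.3  0.5  0.3 -0. ]
0 [0.5192 0.2415 0.0572]
30 [0.515  0.2572 0.0603]
60 [0.5033 0.2686 0.0631]
90 [0.4874 0.2728 0.0647]
120 [0.4714 0.2685 0.0647]
150 [0.4596 0.2569 0.0632]
180 [0.4553 0.2412 0.0605]
210 [0.4595 0.2254 0.0574]
240 [0.4711 0.214  0.0546]
270 [0.4871 0.2098 0.053 ]
300 [0.5031 0.2141 0.053 ]
330 [0.5148 0.2257 0.0545]
```

```bash
python3 -m pendant '[[[0,0,15],[0,0,0]],[[0,0,30],[0,0,0]],[[0,0,42],[0,0,0]],[[0,0,50],[0,0,0]],[[0,0,54],[0,0,0]],[[0,0,55],[0,0,0]],[[0,0,55],[0,0,0]],[[0,0,55],[0,0,0]]]' && python3 -m pendant '[[[0,0,0],[0,0,0]],[[0,0,0],[0,0,0]],[[0,0,0],[0,0,0]],[[0,0,0],[0,0,0]],[[0,0,0],[0,0,0]],[[0,0,0],[0,0,0]],[[0,0,0],[0,0,0]]]' 0 30
```

```text
clock: 22.17
position: [0.484, 0.273, 0.0803]
eef_rot: [-0.279, 3.128, 0.0]
contact_force: [-0.6, 0.4, -0.3]
gripper_width: 0.0299
gripper_force: 0.0
clock: 22.75
position: [0.4836, 0.273, 0.0797]
eef_rot: [-0.279, 3.129, 0.0]
contact_force: [1.1, 1.2, 0.4]
gripper_width: 0.003
gripper_force: 29.2
```

```bash
python3 -m pendant '[[[0,0,0],[0,0,0]],[[0,0,0.7],[0,0,0]],[[0,0,1.4],[0,0,0]],[[0,0,1.4],[0,0,0]]]' 14 && python3 -m pendant '[[[0,0,0],[0,0,0]],[[0,0,0],[0,0,0]],[[0,0,0],[0,0,0]],[[0,0,0],[0,0,0]],[[0,0,0],[0,0,0]]]' 0 40
```

```text
clock: 23.08
position: [0.4832, 0.2727, 0.0779]
eef_rot: [0.279, -3.129, 0.0]
contact_force: [-0.0, -0.2, 0.1]
gripper_width: 0.0139
gripper_force: 0.0
clock: 23.5
position: [0.4836, 0.2729, 0.0783]
eef_rot: [-0.279, 3.129, 0.0]
contact_force: [-0.5, 0.5, -0.4]
gripper_width: 0.003
gripper_force: 39.1
```

```bash
python3 -m pendant '[[[0,0,-3],[0,0,0]],[[0,0,-7],[0,0,0]],[[0,0,-12],[0,0,0]],[[0,0,-20],[0,0,0]],[[0,0,-30],[0,0,0]],[[0,0,-42],[0,0,0]],[[0,0,-54],[0,0,0]],[[0,0,-60],[0,0,0]],[[0,0,-60],[0,0,0]],[[0,0,-60],[0,0,0]]]'; python3 fit.py w16 .4856 .2437 2 | grep '^\[' ; python3 - <<'E'
from asc import *
w=cv2.imread('pics/w16.png')[:,:,::-1].copy(); s=manip.sense(); c=cam('wrist',s)
show(rect(cv2.GaussianBlur(w,(0,0),.7),c,.4836,.243,.12,.05,.0025))
E
```

```text
clock: 24.33
position: [0.4838, 0.2729, 0.1388]
eef_rot: [-0.279, 3.128, 0.0]
contact_force: [-1.2, -0.1, -0.3]
gripper_width: 0.0026
gripper_force: 39.1
[ 0.5     0.2374  0.067  -0.0668  0.1133  0.032 ] [ 2.2  0.3  1.1  0.7  2.9  0.6  1.5 -0. ]
..  :*:  ..                        -==+++
... .*=  ..                       .===+++
... .*+  ..                       -+-++++
 ..  +*  ..                   .:--+=-++++
 ..  =*. ..              ..:#-++++===++++
  .  -*. ..        ...:#####=+++====*++++
  .. .*:  .    ...-++=#-#==+++=-===***+++
  .. .*-  ........:-=+++++++=:-===*****++
  ..  ++  ........-:::::::::=====+*****++
....  =+  ........-============+*******++
....  -*  .......:+===========*********++
..... .+. .......-++*++++++*=#+********++
.....  +:  ......=++*********-#*********+
.....  +-  .....:+++*********+:-********+
.....  =:  .....:*++**********=.+********
...... :.  .....-**************:-********
......  .  .....+%%%%%%%%%*****=:********
......  .  .....*%*+%%%%%%%****+.+*******
-.....  .  .....=---+%%%%%%%%***.=*******
+...... .. .....-==+-****%%%%%**:-*******
+=..... .. ...
[... 167 characters left out ...]
=++:  ....-===+=+==.=*******
*******+**::==+=-...:. ..--=-==::=*******
*******:+=-.:-=-..-==--. :-----.==*******
******+-+==-.:-- :+:  :-  ----::==*******
******++====-.:. -:    -. :--..-==*******
++++*+++====--...-     :: :-..-===***+===
++++++++=====--:.:.    ::....-=====+=====
+++++=++=====--- .:..:.....:--====-======
+++++=++=====---: :::::..:---====--======
+++**+++======---: ...  :---=====--======
*+***+==--=====----:..:-----=====--======
+=***+---:======----------======---======
======---::=======------=======---=======
======--=-::==================-:--=======
=======+++=::=+==+++=========-:::-=======
=======++++-.:=++++=========:-:::========
======+++++=::.:-====++===:::----========
```

```bash
sed -e 's/\.062/ZP/g' -e "s/^n=sys/ZP=float(sys.argv[5]);RL=float(sys.argv[6]);RH=float(sys.argv[7]);n=sys/" -e 's/np.arange(23,37,.5)/np.arange(RL,RH,.5)/' -e 's/y0,.06,0,0/y0,ZP,0,0/' fit.py > fit2.py; python3 fit2.py w17 .489 .2415 3 .122 20 46
```

```text
0 41.5 0.116 15 | 10 37.0 0.075 15 | 20 41.0 0.094 14 | 30 42.0 0.067 15 | 40 45.5 0.055 31 | 50 41.5 0.081 22 | 60 33.0 0.083 11 | 70 30.0 0.064 12 | 80 31.0 0.076 34 | 90 30.5 0.094 44 | 100 30.5 0.087 47 | 110 31.0 0.101 48 | 120 30.5 0.09 45 | 130 31.5 0.096 50 | 140 32.0 0.094 51 | 150 32.5 0.102 51 | 160 33.0 0.103 50 | 170 30.5 0.109 16 | 180 34.0 0.095 49 | 190 36.0 0.092 43 | 200 35.0 0.086 48 | 210 34.5 0.078 48 | 220 34.5 0.087 48 | 230 33.5 0.079 48 | 240 32.5 0.075 48 | 250 30.5 0.076 50 | 260 29.5 0.076 50 | 270 28.0 0.083 50 | 280 27.5 0.073 51 | 290 26.5 0.075 53 | 300 26.0 0.079 85 | 310 26.0 0.073 84 | 320 45.5 0.018 107 | 330 38.0 0.094 75 | 340 45.5 0.099 13 | 350 36.0 0.091 14 | 
35
[ 0.4818  0.2418  0.1371  0.461  -0.1022  0.032 ] [ 2.9  4.4  0.5  1.4  7.6  5.   3.8  5.5  2.1  1.3  0.2  1.7  1.   1.8
  1.6  1.2  0.2  5.6  1.9  0.4  1.4  1.1  0.9  1.4  2.1  0.9  0.8  0.7
  1.1  2.8  4.1  5.3  6.5 12.9  1.3  0. ]
0 [0.5136 0.2411 0.1403]
30 [0.509  0.2555 0.1469]
60 [0.4971 0.2663 0.151 ]
90 [0.481  0.2705 0.1513]
120 [0.4652 0.267  0.1478]
150 [0.4538 0.2568 0.1415]
180 [0.4499 0.2426 0.134 ]
210 [0.4546 0.2281 0.1273]
240 [0.4665 0.2174 0.1232]
270 [0.4825 0.2132 0.1229]
300 [0.4983 0.2166 0.1264]
330 [0.5097 0.2268 0.1327]
```

```bash
sed -i 's/k\[2\]>.045\]/k[2]>.045 and 80<=k[0]<=310 and k[0]!=170]/' fit2.py; python3 fit2.py w18 .489 .2415 1 .122 24 40 | tail -15
python3 -c "
from h import *
s=manip.sense();print(s['position'],s['clock'])"
```

```text
23
[0.4883 0.2408 0.1172 0.1923 0.0478 0.032 ] [1.1 0.5 0.4 0.5 1.6 0.6 0.2 0.4 1.5 4.8 1.3 0.6 1.1 0.3 0.4 0.2 0.7 0.3
 0.1 0.3 0.5 0.5 0.5 0. ]
0 [0.5202 0.2409 0.1157]
30 [0.516  0.2566 0.119 ]
60 [0.5044 0.268  0.1218]
90 [0.4884 0.2722 0.1233]
120 [0.4724 0.2679 0.1233]
150 [0.4606 0.2563 0.1216]
180 [0.4563 0.2406 0.1188]
210 [0.4605 0.2249 0.1155]
240 [0.4721 0.2135 0.1127]
270 [0.4881 0.2093 0.1111]
300 [0.5041 0.2136 0.1112]
330 [0.5159 0.2252 0.1129]
[0.48330973 0.2728039  0.13789495] 24.7833
```

```bash
python3 -m pendant '[[[-15,-5,0],[0,0,0]],[[-40,-14,0],[0,0,0]],[[-65,-22,0],[0,0,0]],[[-90,-31,0],[0,0,0]],[[-115,-40,0],[0,0,0]],[[-135,-46,0],[0,0,0]],[[-143.5,-49.2,0],[0,0,0]],[[-143.5,-49.2,0],[0,0,0]],[[-143.5,-49.2,0],[0,0,0]],[[-143.5,-49.2,0],[0,0,0]]]'; python3 asc.py w20 wrist .638 .22 .02 .075 .0035; python3 - <<'E'
from asc import *
w=cv2.imread('pics/top0.png')[:,:,::-1].copy(); show(rect(w,cam('top'),.638,.22,.02,.075,.0035))
E
```

```text
clock: 25.62
position: [0.6325, 0.2501, 0.1379]
eef_rot: [0.28, -3.128, -0.0]
contact_force: [-0.2, 0.1, 0.8]
gripper_width: 0.0029
gripper_force: 39.1
:.:.:.  :*:  :.:.:::+*************--+%***%%
::::... .*-  ..:.:::*%%%%%**%%**%*+:-****%*
:::..:.  +:  .::..::*%%%%%*%%%%****=.=*****
.::::..  -.  .:....-****************::*****
:.::::.  ..  .:::::-+=+++***********=:*****
:....:..  :  ...:..-------=+********+.=****
+::::::.  #  .::..:----=-==-=+*++*+++.-****
+=.:..:.  .. .:.:::-=========-=++++++::****
++::.:::  ..  ::..-++++++=======++++*-:+***
++=::.:.. ..  :.::=*******++=====+++*-:+***
**+-::... ..  ..:.===#=#++**++====+**-:****
***+:..:.  :  .:.:########=+**+====**-:****
****=.:.:  :. .::###########+**+====*-:****
*****-:... =:.:-##############**+===+:-****
*****+=::--+::################=*+===:.+**%*
******---+*+:::################+*+=-.-*****
******--=**##:::################**=:.=*****
*****+--+*+###:::###############+*=::=*****
%****=--+*#####::######::########=::-=+**%*
*%%%*=--**######::::##:##########.:==-=****
%%%%*=-=*+#######::::::#######::::+=::=+*+=
%%%%*--=*+##########.:::
[... 2135 characters left out ...]
%%%%=+%%+=#=##=########==###+*%*+*+*%%%%
@@@%%%%+=*%*+####=############=+%%***+*%%%%
@@@%%%%%++%%*+#=##########=#==+*%*+*+*%%%%%
%%%%%%%%%=*%%*+######==#####=+*%%+++*%%%%%%
%%%%%%%%%++*%%*+==####==#==+*%%%+**+%%%%%%%
%%%%%%%%%%*++%%%*+++++++++*%%%%+***%%%%%%%%
%%%%%%%%%%%*++*%%%%*****%%%%%*****%%%%%%%%%
%%%%%%%%%%%%*++**%%%%%%%%%%*+***+%%%%%%%%%%
%%%%%%%%%%%%*+**++*********%***+%%@%%%%%%%%
%%%%%%%%%%%%%***+**+++++******%%%@@%%%%%%%%
%%%%%%%%%%%%%%%%***+++++***%%%%%%@@%%%%%%%%
%%%%%%%%%%%%%%%%%%%%%%%%%%%%%%@@@@@%%%%%%%%
%%%%%%%%%%%%%%%%%%%%%%%%%%%%@%@%%@%%%%%%%%%
%%%%%%%%%%%%%%%%%%%%%%%%@%%%%%%%%%%%%%%%%%%
%%%%%%%%%%%%%%%%%%%%%%%%@%%%%@%%%%%%@%%%%%%
%%%%%%%%%%%%%%%%%%%%%%%%@@%%%%%%%%%@@%%%%%%
```

```bash
python3 -m pendant '[[[-2,0,15],[0,0,0]],[[-4,0,40],[0,0,0]],[[-4,0,65],[0,0,0]],[[-4,0,85],[0,0,0]],[[-4,0,95],[0,0,0]],[[-4,0,98],[0,0,0]],[[-4,0,98],[0,0,0]],[[-4,0,98],[0,0,0]]]' && python3 -m pendant '[[[0,0,0],[0,0,0]],[[0,0,0],[0,0,0]],[[0,0,0],[0,0,0]],[[0,0,0],[0,0,0]],[[0,0,0],[0,0,0]]]' 16 && python3 -m pendant '[[[0,0,-15],[0,0,0]],[[0,0,-40],[0,0,0]],[[0,0,-75],[0,0,0]],[[0,0,-110],[0,0,0]],[[0,0,-120],[0,0,0]],[[0,0,-120],[0,0,0]],[[0,0,-120],[0,0,0]]]'
python3 asc.py w21 wrist .641 .22 .008 .06 .0025
```

```text
clock: 26.33
position: [0.6381, 0.2508, 0.0415]
eef_rot: [-0.279, 3.127, 0.0]
contact_force: [0.7, -0.2, -0.6]
gripper_width: 0.0026
gripper_force: 39.1
clock: 26.75
position: [0.6376, 0.2506, 0.0407]
eef_rot: [-0.279, 3.128, 0.0]
contact_force: [0.0, -0.0, 0.2]
gripper_width: 0.0159
gripper_force: 0.0
clock: 27.33
position: [0.6376, 0.2506, 0.1609]
eef_rot: [-0.279, 3.128, 0.0]
contact_force: [0.5, -0.4, 0.1]
gripper_width: 0.016
gripper_force: 0.0
 .=+++****+**+:  .::::::----====++***************
  =*********++:  .::::::--=========+*************
  -*****+**+=-:  .:::::--===========++*++********
  :+*****++=--:  .:::-================++++++*****
  :+****+=-----  :-==++++++++==========++++++****
  .+***+=------:-=+**********+++========++*+*****
. .=**+=-----=++****************++=======++******
:.:=*+=-----=+*****++===#==+++****++======+******
+=+++=----=++***++############=+****+======+*****
****+----=+****+################=+***+======*****
***+=---=+***+####################+***+=====+****
***+----=***+######################+***+=====+***
**+----=***+########################+***+=====
[... 1103 characters left out ...]

====::-+**+##-::::::#::::::::::::::::----:::-==--
=====--=***+##:::::#::::::::::::::::-----:::-==--
=====+--=***+##::::::#:::::::#:#:::--=--:::-===--
=====+=--+***+-::##:::::::::::::::--==-:::-====--
======+=--=***=-::::::::::::::::--===-:::-=======
=======+=--=**+=--::#:::::::::--===--:::-========
========*+--=++===---::::::---====--:::-=========
========**+=--==-======--=======--:::-===========
======-=***++---:---=======-----::::-============
========***++=-:::::--------::::::-==============
===---==+***++=---:::::::::::::--================
=---====+*+====-===-----::---====================
=-===========---=================================
-=============--=-===============================
```

```bash
python3 - <<'E'
from asc import *
s=manip.sense();c=cam('wrist',s)
w=np.mean([save('wrist','w22') for _ in range(4)],0).astype(np.float32)
r=rect(cv2.GaussianBlur(w,(0,0),.6),c,.641,.22,.008,.06,.0025).mean(2)
d=r-cv2.medianBlur(r.clip(0,255).astype(np.uint8),9)
for row in d: print(''.join('#' if v<-7 else '+' if v>7 else '.' for v in row))
E
```

```text
...........+++.###.....##........+++++...........
...+.......+++####....###..........+++...........
.#.++.........####....##..........##.#...........
.#.++....###..####...##++++++...#######..........
###++++.####..####..#+++++++++++.#######.........
###++++.####...###++++++++++++++++..######.......
###+++.####.+++..+++++++++++++++++++..####.......
###.++####.++++++++++++.....+++++++++..####.++++.
###.+.####+++++++++............+++++++..####.++..
+++++####+++++++.................++++++..####++++
++++###.++++++...................#.+++++..####.++
+++.###++++++.....##................+++++.####.+.
.+.###.+++++.....##..................+++++####..+
..####+++++....###.............#......++++#####..
+.####++++....###...............#.....+++++####+.
+####++++....###................##....#++++####.+
+####++++....##..................#......+++.###++
+####++++...##....................#.....++++.##++
+###.+++....#...........................++++....+
+###++++...##...........................+++++.##.
.###++++...##......................##..##++++.##.
.###+++....#.......................#.####.+++###.

[... 649 characters left out ...]

....###+++++++.......................++++###.+...
....+###+++++.#.....................++++####.+...
....++##.+++++##...................++++.###.++...
.....++##.++++.##................+++++.###.++....
......++###++++..#.............++++++####........
.......++###++++++++.........++++++.####.........
.......+++###++.++++++++++++++++++#####..........
.....##.+++.####..+++++++++++++.######...........
.....##+++++++#####..++++++..#######.............
....###+++++++.###################...............
....###+++++++....#############..................
........+++++.....+.....##.......................
...................++++..........................
..++................+............................
```

```bash
python3 - <<'E'
from asc import *
s=manip.sense();print(s['clock'])
a=cv2.imread('pics/scene0.png').astype(int); save('scene','sEnd'); b=cv2.imread('pics/sEnd.png').astype(int)
for n,p in dict(pick=[.503,.42,.105],pliers=[.417,.395,.01],block=[.657,.344,.03],tape=[.652,.035,.05],top=[.503,.42,.135]).items():
    u,v=proj(cam('scene'),p).astype(int); print(n,u,v,np.abs(a-b)[v-8:v+9,u-8:u+9].mean().round(1))
def dark(im,u,v): m=im.mean(2)[v-25:v+26,u-20:u+21]<45; y,x=np.nonzero(m); return len(x),x.mean()+u-20,y.mean()+v-25
u,v=proj(cam('scene'),[.503,.42,.105]).astype(int); print(dark(a,u,v),dark(b,u,v))
E
```

```text
27.5833
pick 172 156 8.0
pliers 162 204 4.8
block 231 158 4.6
tape 324 194 4.3
top 170 147 6.1
(170, np.float64(172.02941176470588), np.float64(151.56470588235294)) (166, np.float64(171.8975903614458), np.float64(151.89156626506025))
```

Ring, pick and bystanders all check out in the images. I'm handing in.

```bash
python3 -c "
from rig import manip; print(manip.job_done())"
```

```text
the job is handed in; nothing more can be done
None
```

I handed the job in (no verdict came back): the camera shows the ring inside the dish, the pick back upright in its hole and the bystanders unmoved, after the pick slipped off the ring once and needed a second try; I also viewed 11 pictures, one over the limit of 10.

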